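# Nip up the gland nut of a repacked stop valve

## Robot

A 6-joint arm with a two-finger parallel gripper is mounted at the origin on the work surface. World frame = base frame: x ahead of the robot, y to its left, z up, the work surface at z = 0. Lengths are in m, angles in degrees, forces in N, time in s.
With the tool pointing down it reaches from about 0.325 to 0.875 m from the base axis. Payload 4.4 kg.
Tool frame: the origin (TCP) lies between the finger pads; the fingertips stand 19 mm ahead of it and the grasp point (between the pads) is the TCP (arm.tip_reach is the distance from the TCP to the fingertips, in m); z points along the fingers, y is the line along which they close (so a half turn about z gives the same grasp; the last joint's range is limited). The gripper opens to 85 mm and grips with 20 to 120 N. Pads are 22 mm wide; open, the fingers measure 114 mm over their backs; the gripper's body (76 mm by 85 mm) begins 54 mm behind the grasp point. The pads swing forward as they close: fully open they stand 13 mm farther back than shut.
Start: joints at [-71.935, 11.837, 88.321, -0, 79.842, -8.623], TCP at [0.258, -0.514, 0.25] pointing down, gripper open.
Joint ranges: [-156.59, 156.59], [-49.26, 127.26], [12.9, 141.05], [-63.56, 243.56], [4.71, 150.69], [-161.64, 161.64]. Speed limits (degrees/s): [159.86, 159.86, 180, 180, 180, 180].

## Interface

Orientations are given as [roll, pitch, yaw] about the fixed x, y, z axes, in that order (R = Rz(yaw) Ry(pitch) Rx(roll)).
In Python, from rig import status, read_camera, close_job, finder, arm gives the robot as it stands.
- The arm moves only by the tool jog_arm, never from a script. Its argument "steps" is text: rows parted by semicolons, each of 7 numbers parted by spaces: the shift along the tool's x, y, z in m, then the turn, a rotation vector about the tool's x, y, z in rad, then the opening, from 0 (shut) to 1 (fully open). A call has 1 to 5 rows; each row is the pose to reach, as a shift and turn from the pose commanded when the call began, along the tool's axes at that moment; what a row does not reach only later rows make up. A row lasts 1/8 s, in which the tool goes at most 62.5 mm and 10.7 degrees, less where a joint would pass 70% of its speed; a pose out of reach is approached as far as the arm can. A call with a gripper value outside its range is refused whole. The fingers move at their own pace and stop on an object; "force" is the grip in N (left out, the last holds). Time passes only in rows, so rows that repeat a pose let the fingers close. It gives the time, the measured TCP pose, the force, the opening and the grip force at its end, in the units of the state.
- status.sense(): the state, without advancing time (a new reading comes with each control period).
- read_camera(name): name is "scene" or "top" or "wrist"; returns a dict with "image" (420x560x3 uint8, red, green, blue), "depth" (420x560 float32, m along the optical axis (not along the pixel's ray), 0 where there is no reading), "fx", "fy", "cx", "cy" (pixels), "distortion" ([k1, k2, p1, p2, k3] as OpenCV has them; the pictures are not rectified), "rvec" (rotation vector, rad) and "tvec" (3), from world to camera coordinates, as OpenCV has them; the wrist camera has in their place "mount" (4x4, takes a point from camera to tool coordinates, whose origin is the TCP and whose axes are the flange's). Camera axes: x right, y down, z forward; pixel columns grow to the right and rows downward; lengths in m; the calibration is good to about 2 mm. A picture is of the moment at which its call begins: read the wrist's pose just before it.
- close_job(): hands the job in; it is judged then, once.
Trained networks look in the newest picture that a camera, given by its name, has taken for a name from the list of things; names that differ only in an ending like _2 or _b are one class to them, and where a whole thing is asked for, a point or a joint stands for the part that bears it (a point fixed in the world has none). Each returns a list of dicts, best first, with "confidence" (0 to 1); they miss things now and then, are a little off and sometimes report something else, mostly with a low value. They report only what shows in the picture. A call takes as long as a camera call. They do not tell look-alikes from the thing itself.
- finder.recognise(camera, name): "xyz" ([x, y, z] in m, in world coordinates, good to about 4 mm: the middle of the surface that is visible of it).
- finder.tip_of(camera, name): "xyz" ([x, y, z] in m, in world coordinates, good to about 4 mm: a listed point, or the origin of a listed thing).
The state is a dict: "time": time; "joint_pos": joint angles; "joint_vel": joint speeds; "effort": joint torques, N m; "position": TCP position; "tool_rot": TCP orientation; "ft_force": force on the tool from outside, world axes, zero at the start; "torque": the same for the moment, N m; "gripper_width": finger opening in m; "grasp_force": force on a finger pad.
Only numpy, scipy, OpenCV 4.12 (cv2) and the standard library are available. Lean on these libraries where they do the work, as an engineer would, in place of code of your own. Each camera call takes 0.05 s, during which the arm holds its last target. There are 200 camera calls.

## Task

The stop valve in the vice has just had its stem repacked. With the fingers alone run its gland nut down clockwise until it is finger-tight, then fit the open-ended spanner that matches the nut and give it a quarter of a turn more, no further and without forcing anything. Take the spanner off, lay it back flat on the rubber mat and let go; leave the other things where they are.

Things in the scene. Friction and masses are not known exactly. Their poses are not given: they have to be found in the camera images.
- nut_center (a point): Centre of the valve's brass gland nut: a hexagon 34 mm across flats, 39 mm over corners, 20 mm high, axis upright, centre 110 mm above the bench (hardly changes). Its axes turn with the nut, x square to a flat. Clockwise from above tightens. It runs free (0.04 N m) for the first 30 to 105 degrees, how far is not shown; once it bears on the packing it takes 0.8 N m and stays where it is turned.
- nut_shoulder (a point): Hidden inside the nut, on its axis: its shoulder that comes down on the packing. It stands 106 mm above the bench when the nut bears (finger-tight), before that higher by 1.81 mm per turn still to run.
- follower_top (a point): Hidden inside the nut, on its axis: the bush on top of the packing, 106 mm above the bench. Once the nut bears it sinks 1.81 mm per turn (0.45 mm in a quarter turn).
- valve: Brass stop valve, handwheel off, in a blue vice bolted down. Origin on the bench under the nut's axis, z up, x across the jaws. A 10 mm stem stands through the nut, top 143 mm high; under the nut 6 mm of thread, then a fixed hexagon (40 mm flats, top 89 mm high). Vice jaws 104 mm wide along y, 60 mm high; the vice reaches 81 mm to +x, its screw handle 146 mm to -x, under 50 mm high.
- spanner_grip (a point): Steel open-ended spanner that fits the nut, the larger of two on the mat; 0.4 kg, flat, 10 mm thick all over. The point is on the handle near its balance, at half thickness (8 mm above the bench as it lies). Handle 22 mm wide with parallel sides, from 125 mm behind the point to 70 mm ahead of it. x points along the handle to the jaws, z up.
- spanner_jaw (a point): Centre of that spanner's jaws, 105 mm ahead of its grip point; on the nut's axis when fitted. Opening 35.2 mm, sides parallel to x, open to +x, with small lead-ins at the tips 14 mm ahead of this point; the flat throat 20.6 mm behind it clears the nut's corner by 1 mm. Head 73 mm wide. The spanner turns 6 to 12 degrees on the nut before the nut follows under load.
- mat: Green rubber mat fixed on the bench, 320 mm (x) by 200 mm (y), 3 mm thick, origin under its centre. Both spanners lie on it, roughly along x, and the spanner goes back on it.
- small_spanner: Smaller steel spanner on the mat, same shape, 19.6 mm opening, 7 mm thick, origin under its handle. Too small for the nut.
- handwheel: Red handwheel of the valve, 79 mm across, 20 mm high, lying on the bench; origin under its hub.
- tin: Round tin of packing grease, 60 mm across, 48 mm high; origin under its centre.
- flask: Upright steel vacuum flask, 74 mm across, 268 mm high; origin under its centre.
- pen: Black marker pen, 140 mm long, lying along its x; origin under its middle.
- rule: Orange wooden rule, 150 by 28 by 4 mm, lying flat along its x; origin under its middle.
- rotary_tool: Dark grey hand-held rotary tool, 217 mm long, 48 mm thick, lying along its x; origin under its middle.
Mind the look-alikes: they are no part of the job. Leave any orange look-alike of the part that bears nut_center alone.

How it is judged:
By the outcome, as a careful person would: the job done as asked, in the order asked, and still so for the second after the job is handed in, with the robot touching nothing.
It also fails if it takes over 72 s, if anything falls off the work surface, if the arm or the gripper's body presses on something with over 40 N, if the wrist force passes 120 N, or if a joint passes its speed limit or range.

## Working session

There is one attempt and no reset: what is moved stays moved. The work goes in short steps, Python scripts to look and compute and a tool call to move; the robot and the scene stay as the last step left them, time stands still between calls to the robot, and variables do not carry over. Pictures are saved under pics/ and viewed, at most 10 in all, crops included, and the job is handed in when it is done.

Besides the shell and the picture viewer there is one more tool, called by a JSON object that holds its "api" and its "payload", one argument or row to a line. jog_arm: Moves the arm, as the interface text tells. Its arguments: {"type":"object","properties":{"steps":{"type":"string"},"force":{"type":"number"}},"required":["steps"]}

```bash
mkdir -p pics; ls
python3 - <<'E'
from rig import status, read_camera, finder, arm
import cv2,numpy as np
for c in ["top","scene"]:
    r=read_camera(c); cv2.imwrite(f"pics/{c}0.png",cv2.cvtColor(r["image"],cv2.COLOR_RGB2BGR))
    for n in ["nut_center","spanner_grip","spanner_jaw","mat","valve","small_spanner","handwheel","tin","flask"]:
        print(c,n,[(np.round(d["xyz"],3).tolist(),round(d["confidence"],2)) for d in finder.tip_of(c,n)][:3])
print(status.sense()); print([a for a in dir(arm) if a[0]!='_'])
E
```

```text
pics
top nut_center [([0.506, 0.015, 0.109], 0.45), ([0.203, -0.338, 0.109], 0.41)]
top spanner_grip [([0.52, -0.276, 0.01], 0.63)]
top spanner_jaw [([0.622, -0.253, 0.008], 0.6)]
top mat [([0.524, -0.314, -0.0], 0.97), ([0.732, -0.151, -0.003], 0.51)]
top valve [([0.503, 0.013, 0.001], 0.63), ([0.201, -0.339, -0.002], 0.52)]
top small_spanner [([0.532, -0.364, 0.002], 0.68), ([0.725, 0.116, 0.001], 0.66), ([0.505, 0.012, -0.002], 0.52)]
top handwheel [([0.726, -0.021, -0.001], 0.61)]
top tin [([0.72, 0.119, 0.001], 0.67)]
top flask [([0.469, -0.558, -0.001], 0.69), ([0.523, -0.273, 0.01], 0.45)]
scene nut_center [([0.623, -0.256, 0.009], 0.42), ([0.201, -0.335, 0.11], 0.41)]
scene spanner_grip [([0.516, -0.274, 0.01], 0.78)]
scene spanner_jaw [([0.625, -0.258, 0.01], 0.56), ([0.727, -0.026, -0.004], 0.31)]
scene mat [([0.505, 0.01, 0.003], 0.72), ([0.722, 0.111, -0.001], 0.39)]
scene valve [([0.505, 0.009, 0.004], 0.68), ([0.202, -0.342, -0.001], 0.45), ([0.519, -0.316, 0.002], 0.19)]
scene small_spanner [([0.532, -0.368, 0.001], 0.69)]
scene handwheel [([0.724, -0.027, -0.002], 0.74)]
scene tin [([0.719, 0.116, -0.001], 0.81)]
scene flask [([0.464, -0.558, 0.0], 0.83), ([0.519, -0.273, 0.007], 0.74)]
{'time': 1.0, 'joint_pos': array([-7.19350287e+01,  1.18364967e+01,  8.83209365e+01,  2.74162689e-04,
        7.98436768e+01, -8.62358724e+00]), 'joint_vel': array([-0.0812703 ,  0.02956467,  0.05588206, -0.0114369 , -0.04403395,
       -0.03311209]), 'effort': array([ 3.95151374e-04, -3.83056176e+01, -2.91981786e+01, -4.35131278e-05,
        7.42942048e-04,  1.12758784e-05]), 'position': array([ 0.25824083, -0.51374399,  0.25029393]), 'tool_rot': array([-1.79998943e+02, -4.33257603e-04,  2.66885102e+01]), 'ft_force': array([ 0.65096215, -0.66523693,  0.30155232]), 'torque': array([-0.05316409,  0.02558458,  0.02996384]), 'grasp_force': 0.0, 'gripper_width': 0.08553640630993646}
['PlanningError', 'tip_reach']
```

View pics/top0.png

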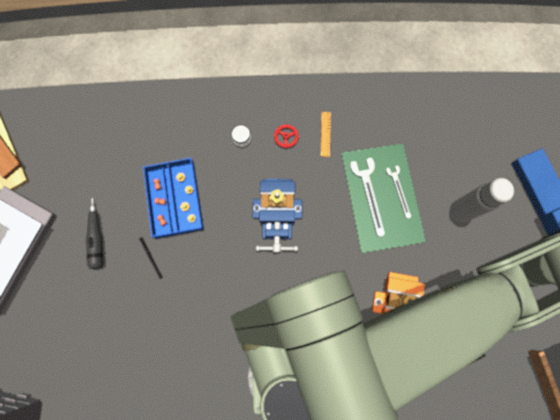

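View pics/scene0.png

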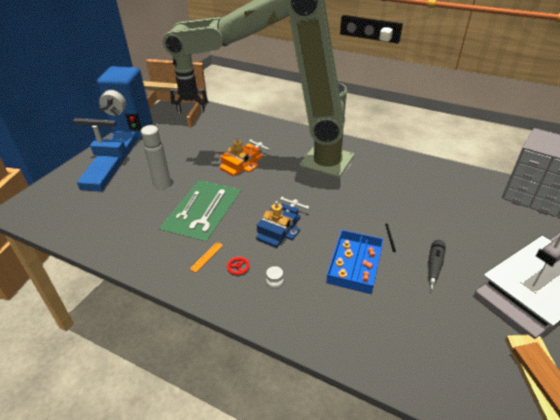

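The top view shows the blue vice and valve at about px (277,205), which is world (0.505, 0.012). The large spanner is at about (370,195) on the mat, and the orange look-alike valve is at about (402,292). The network positions agree with this, so I'm moving above the nut for a close look.

{"api": "jog_arm", "payload": {
  "steps": "0.457 -0.359 0 0 0 -0.93 1;0.457 -0.359 0 0 0 -0.93 1;0.457 -0.359 0 0 0 -0.93 1;0.457 -0.359 0 0 0 -0.93 1;0.457 -0.359 0 0 0 -0.93 1"
}}

```text
time: 1.62
position: [0.3917, -0.2292, 0.2506]
tool_rot: [179.9, 0.0, 80.3]
ft_force: [1.3, -0.1, -0.1]
gripper_width: 0.0856
grasp_force: 0.0
```

```bash
cat > h.py <<'E'
from rig import status, read_camera, finder
import cv2,numpy as np,sys
from scipy.spatial.transform import Rotation as Ro
def pose():
    s=status.sense(); return np.array(s["position"]),Ro.from_euler("xyz",s["tool_rot"],degrees=True),s
def to(x,y,z,yaw):  # tool shift + turn for a tool-down target
    p,R,s=pose(); T=Ro.from_euler("xyz",[180,0,yaw],degrees=True)
    d=R.inv().apply(np.array([x,y,z])-p); r=(R.inv()*T).as_rotvec()
    print("row",np.round(d,4),np.round(r,3),"t",round(s["time"],2),"q",np.round(s["joint_pos"],1)); return d,r
def tip(n,c="wrist",k=2): return [(np.round(d["xyz"],4).tolist(),round(d["confidence"],2)) for d in finder.tip_of(c,n)][:k]
def cam2world(r,uv,z):   # pixels -> world at height z, wrist cam; call pose just before
    p,R,_=r["pose"]; M=np.array(r["mount"])
    K=np.array([[r["fx"],0,r["cx"]],[0,r["fy"],r["cy"]],[0,0,1]])
    n=cv2.undistortPoints(np.float32(uv).reshape(-1,1,2),K,np.array(r["distortion"])).reshape(-1,2)
    d=R.apply(M[:3,:3].dot(np.c_[n,np.ones(len(n))].T).T); o=p+R.apply(M[:3,3])
    return o+d*((z-o[2])/d[:,2])[:,None]
def wrist(name=None,crop=None):
    P=pose(); r=read_camera("wrist"); r["pose"]=P
    if name: cv2.imwrite(f"pics/{name}.png",cv2.cvtColor(r["image"],cv2.COLOR_RGB2BGR))
    return r
E
python3 - <<'E'
from h import *
r=wrist(); print(r["mount"],r["fx"]); to(.49,.012,.25,80)
E
```

```text
[[ 7.82133783e-05 -9.57687015e-01 -2.87811701e-01  7.31486389e-02]
 [ 9.99999992e-01  1.02237583e-04 -6.84413744e-05 -2.52154099e-04]
 [ 9.49705883e-05 -2.87811693e-01  9.57687016e-01 -1.23156365e-01]
 [ 0.00000000e+00  0.00000000e+00  0.00000000e+00  1.00000000e+00]] 302.82904269771063
row [0.2463 0.0577 0.0022] [ 0.002 -0.007  0.016] t 1.68 q [-40.7  -3.5 104.7   0.4  78.9 -31.6]
```

{"api": "jog_arm", "payload": {
  "steps": "0.05 0.013 0 0 0 0.015 1;0.1 0.026 0 0 0 0.015 1;0.15 0.04 0 0 0 0.015 1;0.2 0.055 0 0 0 0.015 1;0.24 0.07 0 0 0 0.015 1"
}}

```text
time: 2.3
position: [0.5025, -0.0051, 0.2505]
tool_rot: [180.0, 0.0, 79.1]
ft_force: [0.7, -0.7, -0.7]
gripper_width: 0.0855
grasp_force: 0.0
```

Run:
```python
from h import *
r=wrist("w1"); print(tip("nut_center"),tip("valve"),r["pose"][0]); to(.505,.012,.25,80)
```

```text
[([0.5041, 0.0115, 0.109], 0.85)] [([0.505, 0.012, -0.002], 0.93), ([0.2017, -0.3323, -0.0023], 0.45)] [ 0.50248423 -0.00510039  0.25052299]
row [ 0.0177 -0.0006  0.0003] [-0.     0.    -0.012] t 2.45 q [-10.5   2.9  98.3  -0.   78.7   0.2]
```

View pics/w1.png

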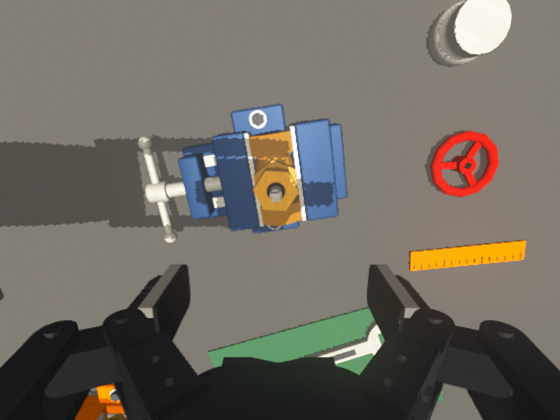

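The wrist view shows the hex gland nut with its stem at about px (275,190). I'll rectify the plane of the nut top to read its angle.

```bash
cat >> h.py <<'E'
def ortho(r,cx,cy,z,half,name,n=600):
    # metric picture at height z: column = world x (right), row = -world y
    P,R,_=r["pose"]; M=np.array(r["mount"]); K=np.array([[r["fx"],0,r["cx"]],[0,r["fy"],r["cy"]],[0,0,1]])
    u=np.linspace(-half,half,n); X,Y=np.meshgrid(cx+u,cy-u)
    W=np.c_[X.ravel(),Y.ravel(),np.full(X.size,z)]
    C=(R.inv().apply(W-P)-M[:3,3]).dot(M[:3,:3])
    uv=cv2.projectPoints(C,np.zeros(3),np.zeros(3),K,np.array(r["distortion"]))[0].reshape(n,n,2).astype(np.float32)
    im=cv2.cvtColor(cv2.remap(r["image"],uv[...,0],uv[...,1],cv2.INTER_CUBIC),cv2.COLOR_RGB2BGR)
    if name: cv2.imwrite(f"pics/{name}.png",im)
    return im
E
python3 - <<'E'
from h import *
r=wrist(); ortho(r,.505,.012,.12,.03,"o1")
E
```

```text
(no output)
```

View pics/o1.png

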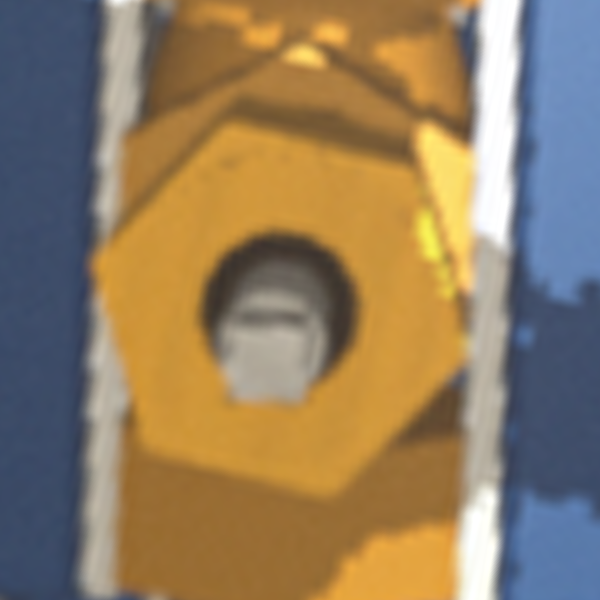

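{"api": "jog_arm", "payload": {
  "steps": "0.016 -0.0026 0 0 0 -0.18 1;0.016 -0.0026 0 0 0 -0.36 1;0.016 -0.0026 0.03 0 0 -0.476 1;0.016 -0.0026 0.06 0 0 -0.476 1;0.016 -0.0026 0.09 0 0 -0.476 1"
}}

```text
time: 3.12
position: [0.5018, 0.0077, 0.1596]
tool_rot: [180.0, 0.0, 106.2]
ft_force: [0.6, -0.5, -0.4]
gripper_width: 0.0853
grasp_force: 0.0
```

Run:
```python
from h import *
to(.503,.0112,.113,106.4); r=wrist(); print(tip("nut_center"));
```

```text
row [0.003  0.0021 0.0466] [ 0.     0.001 -0.003] t 3.12 q [ -9.    8.5 103.7  -0.   67.8 -25.2]
[([0.5031, 0.0121, 0.111], 0.74)]
```

{"api": "jog_arm", "payload": {
  "steps": "0.002 0.001 0.02 0 0 0 1;0.002 0.001 0.046 0 0 0 1;0.002 0.001 0.046 0 0 0 1"
}}

```text
time: 3.6
position: [0.5014, 0.0109, 0.1137]
tool_rot: [-179.8, -0.1, 106.3]
ft_force: [0.3, 1.1, 0.3]
gripper_width: 0.0857
grasp_force: 0.0
```

Run:
```python
from h import *
to(.503,.0112,.113,106.4)
```

```text
row [-0.0002  0.0017  0.0007] [-0.003 -0.001 -0.002] t 3.6 q [ -8.6  12.3 105.5  -0.   62.4 -24.9]
```

{"api": "jog_arm", "payload": {
  "steps": "0 0.0015 0 0 0 0 0;0 0.0015 0 0 0 0 0;0 0.0015 0 0 0 0 0;0 0.0015 0 0 0 0 0;0 0.0015 0 0 0 0 0",
  "force": 20
}}

```text
time: 4.22
position: [0.5034, 0.0114, 0.1155]
tool_rot: [-179.9, 0.1, 106.4]
ft_force: [-5.1, -1.9, 7.1]
gripper_width: 0.0336
grasp_force: 24.7
```

Run:
```python
from h import *
s=pose()[2]; print(s["torque"],s["ft_force"],s["grasp_force"],s["gripper_width"],s["position"],s["tool_rot"])
```

```text
[-0.37707824  0.83076209 -0.01639048] [-5.08499094 -1.942846    7.12752136] 24.747122128028423 0.03364413404102596 [0.50335726 0.01138292 0.11549128] [-1.79860557e+02  5.62018152e-02  1.06417710e+02]
```

{"api": "jog_arm", "payload": {
  "steps": "0 0 -0.001 0 0 0.1 0;0 0 -0.001 0 0 0.2 0;0 0 -0.001 0 0 0.3 0;0 0 -0.001 0 0 0.4 0;0 0 -0.001 0 0 0.47 0"
}}

```text
time: 4.85
position: [0.5034, 0.0114, 0.1156]
tool_rot: [-179.9, 0.1, 79.4]
ft_force: [-2.4, -1.9, 1.2]
gripper_width: 0.0337
grasp_force: 24.0
```

```bash
cat > t.py <<'E'
from h import *
s=pose()[2]; print(np.round(s["torque"],3),np.round(s["ft_force"],1),round(s["grasp_force"],1),round(s["gripper_width"],4),np.round(s["position"],4),np.round(s["tool_rot"],2),round(s["time"],2),np.round(s["effort"],2))
E
python3 t.py
```

```text
[-0.38   0.365  0.025] [-2.4 -1.9  1.2] 24.0 0.0337 [0.5034 0.0114 0.1156] [-1.7992e+02  1.1000e-01  7.9350e+01] 4.85 [  1.19 -33.74 -25.29   0.77  -0.6   -0.37]
```

{"api": "jog_arm", "payload": {
  "steps": "0 0 0 0 0 0.035 0;0 0 0 0 0 0.07 0;0 0 0 0 0 0.105 0"
}}

```text
time: 5.22
position: [0.5035, 0.0114, 0.1155]
tool_rot: [-179.9, 0.1, 73.4]
ft_force: [-4.5, -3.3, 3.9]
gripper_width: 0.0334
grasp_force: 24.2
```

```bash
python3 t.py
```

```text
[-0.597  0.613  0.033] [-4.5 -3.3  3.9] 24.2 0.0334 [0.5035 0.0114 0.1155] [-1.7993e+02  1.1000e-01  7.3400e+01] 5.22 [  1.8  -33.03 -25.39   1.17  -1.04  -0.19]
```

{"api": "jog_arm", "payload": {
  "steps": "0 0 0 0 0 0.03 0;0 0 0 0 0 0.06 0;0 0 0 0 0 0.09 0;0 0 0 0 0 0.12 0"
}}

```text
time: 5.72
position: [0.5035, 0.0114, 0.1156]
tool_rot: [-179.9, 0.1, 66.5]
ft_force: [-4.2, -4.2, 3.9]
gripper_width: 0.0338
grasp_force: 24.2
```

```bash
python3 t.py
```

```text
[-0.589  0.632  0.054] [-4.2 -4.2  3.9] 24.2 0.0338 [0.5035 0.0114 0.1156] [-1.7995e+02  1.2000e-01  6.6540e+01] 5.72 [  1.81 -33.05 -25.38   1.18  -1.02  -0.15]
```

{"api": "jog_arm", "payload": {
  "steps": "0 0 0 0 0 0.03 0;0 0 0 0 0 0.06 0;0 0 0 0 0 0.09 0;0 0 0 0 0 0.12 0"
}}

```text
time: 6.22
position: [0.5035, 0.0114, 0.1155]
tool_rot: [-180.0, 0.1, 59.7]
ft_force: [-4.6, -3.7, 3.0]
gripper_width: 0.0335
grasp_force: 24.2
```

```bash
python3 t.py
```

```text
[-0.542  0.693  0.077] [-4.6 -3.7  3. ] 24.2 0.0335 [0.5035 0.0114 0.1155] [-1.7996e+02  1.2000e-01  5.9660e+01] 6.22 [  1.83 -33.07 -25.36   1.18  -1.    -0.15]
```

{"api": "jog_arm", "payload": {
  "steps": "0 0 0 0 0 0.03 0;0 0 0 0 0 0.06 0;0 0 0 0 0 0.09 0;0 0 0 0 0 0.12 0"
}}

```text
time: 6.72
position: [0.5035, 0.0114, 0.1156]
tool_rot: [-180.0, 0.1, 52.8]
ft_force: [-4.8, -4.1, 4.2]
gripper_width: 0.0335
grasp_force: 24.2
```

```bash
python3 t.py
```

```text
[-0.639  0.59   0.047] [-4.8 -4.1  4.2] 24.2 0.0335 [0.5035 0.0114 0.1156] [-1.7998e+02  1.2000e-01  5.2780e+01] 6.72 [  1.84 -33.09 -25.35   1.19  -0.99  -0.15]
```

{"api": "jog_arm", "payload": {
  "steps": "0 0 0 0 0 0.03 0;0 0 0 0 0 0.06 0;0 0 0 0 0 0.09 0;0 0 0 0 0 0.12 0"
}}

```text
time: 7.22
position: [0.5035, 0.0113, 0.1156]
tool_rot: [-180.0, 0.1, 45.9]
ft_force: [-4.4, -3.6, 2.6]
gripper_width: 0.0335
grasp_force: 24.2
```

```bash
python3 t.py
```

```text
[-0.583  0.6   -0.007] [-4.4 -3.6  2.6] 24.2 0.0335 [0.5035 0.0113 0.1156] [-1.800e+02  1.300e-01  4.591e+01] 7.22 [  1.87 -33.1  -25.34   1.2   -0.97  -0.15]
```

{"api": "jog_arm", "payload": {
  "steps": "0 0 0 0 0 0.03 0;0 0 0 0 0 0.06 0;0 0 0 0 0 0.09 0;0 0 0 0 0 0.12 0"
}}

```text
time: 7.72
position: [0.5036, 0.0113, 0.1156]
tool_rot: [180.0, 0.1, 39.0]
ft_force: [-3.5, -3.7, 4.1]
gripper_width: 0.0333
grasp_force: 24.2
```

```bash
python3 t.py
```

```text
[-0.578  0.611  0.039] [-3.5 -3.7  4.1] 24.2 0.0333 [0.5036 0.0113 0.1156] [1.7998e+02 1.2000e-01 3.9030e+01] 7.72 [  1.89 -33.12 -25.33   1.21  -0.96  -0.15]
```

{"api": "jog_arm", "payload": {
  "steps": "0 0 0 0 0 0.03 0;0 0 0 0 0 0.06 0;0 0 0 0 0 0.09 0;0 0 0 0 0 0.12 0"
}}

```text
time: 8.22
position: [0.5036, 0.0113, 0.1156]
tool_rot: [180.0, 0.1, 32.2]
ft_force: [-3.7, -3.5, 3.3]
gripper_width: 0.0335
grasp_force: 24.2
```

```bash
python3 t.py
```

```text
[-0.581  0.616  0.016] [-3.7 -3.5  3.3] 24.2 0.0335 [0.5036 0.0113 0.1156] [1.7997e+02 1.2000e-01 3.2160e+01] 8.22 [  1.92 -33.13 -25.32   1.23  -0.95  -0.15]
```

{"api": "jog_arm", "payload": {
  "steps": "0 0 0 0 0 0.03 0;0 0 0 0 0 0.06 0;0 0 0 0 0 0.09 0;0 0 0 0 0 0.12 0"
}}

```text
time: 8.72
position: [0.5038, 0.0114, 0.1155]
tool_rot: [179.9, 0.1, 25.4]
ft_force: [-3.4, -4.1, 2.5]
gripper_width: 0.0338
grasp_force: 27.1
```

```bash
python3 t.py
```

```text
[-0.634  0.577  0.894] [-3.4 -4.1  2.5] 27.1 0.0338 [0.5038 0.0114 0.1155] [1.7993e+02 8.0000e-02 2.5380e+01] 8.72 [  1.14 -33.01 -25.22   1.63  -0.91   0.69]
```

The torque jumped to 0.89 N m, so the nut is finger-tight. It bore somewhere between tool yaw 32° and 25°. I'm releasing it and rising.

{"api": "jog_arm", "payload": {
  "steps": "0 0 0 0 0 0 1;0 0 0 0 0 0 1;0 0 0 0 0 0 1;0 0 0 0 0 0 1"
}}

```text
time: 9.22
position: [0.5042, 0.0122, 0.1153]
tool_rot: [-180.0, -0.0, 25.3]
ft_force: [0.5, -0.8, -0.9]
gripper_width: 0.0853
grasp_force: 0.0
```

{"api": "jog_arm", "payload": {
  "steps": "0 0 -0.05 0 0 0 1;-0.03 0.01 -0.1 0 0 0 1;-0.03 0.01 -0.14 0 0 0 1;-0.03 0.01 -0.14 0 0 0 1"
}}

```text
time: 9.72
position: [0.4838, -0.0104, 0.2597]
tool_rot: [179.7, -0.5, 25.3]
ft_force: [0.4, 0.1, 0.4]
gripper_width: 0.0858
grasp_force: 0.0
```

Run:
```python
from h import *
r=wrist(); ortho(r,.505,.012,.12,.03,"o2"); print(r["pose"][0],tip("nut_center"))
c=read_camera("top"); print(tip("spanner_grip","top"),tip("spanner_jaw","top")); to(.519,-.275,.25,10)
```

```text
[ 0.48384247 -0.0104193   0.25972347] [([0.5024, 0.0125, 0.1075], 0.78)]
[([0.5185, -0.274, 0.0098], 0.88)] [([0.6217, -0.256, 0.0132], 0.97), ([0.5034, 0.0128, -0.0014], 0.51)]
row [-0.0785  0.2567  0.003 ] [-0.002  0.003  0.267] t 9.97 q [-1.150e+01  1.000e-01  1.008e+02  0.000e+00  7.930e+01  5.320e+01]
```

View pics/o2.png

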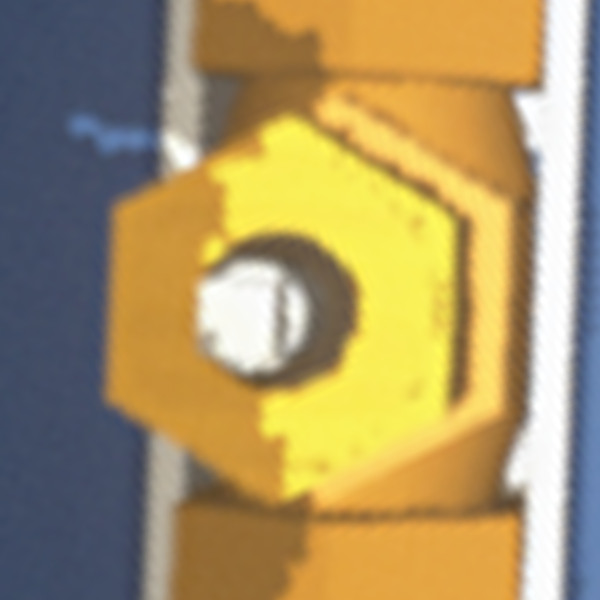

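The nut centre is at (0.5034, 0.0112) and a flat normal lies at −1.2°. That gives about 78° of turn, which agrees with the finger yaw. Next is the spanner.

{"api": "jog_arm", "payload": {
  "steps": "-0.019 0.06 0 0 0 0.1 1;-0.037 0.12 0.01 0 0 0.2 1;-0.056 0.18 0.03 0 0 0.267 1;-0.078 0.257 0.05 0 0 0.267 1;-0.078 0.257 0.05 0 0 0.267 1"
}}

```text
time: 10.6
position: [0.5194, -0.2777, 0.202]
tool_rot: [-179.8, 0.2, 9.8]
ft_force: [0.0, 0.4, -0.7]
gripper_width: 0.0855
grasp_force: 0.0
```

Run:
```python
from h import *
r=wrist(); r=wrist(); ortho(r,.56,-.27,.013,.09,"o3"); print(r["pose"][0],tip("spanner_grip"),tip("spanner_jaw")); to(.5188,-.2745,.1,10.1)
```

```text
[ 0.51964285 -0.27931942  0.20182005] [([0.519, -0.2766, 0.0071], 0.8), ([0.4691, -0.5546, 0.0012], 0.55)] []
row [-0.0013  0.0002  0.1043] [-0.003  0.001 -0.001] t 10.8 q [-36.3  15.8  89.1   0.   75.3  43.7]
```

View pics/o3.png

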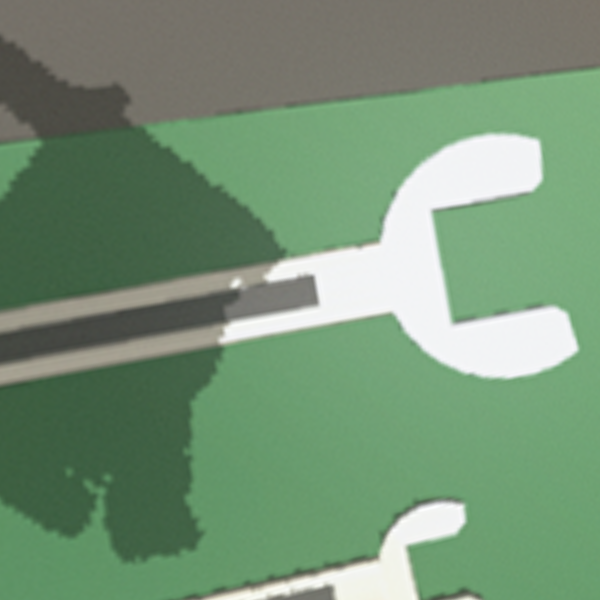

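The rectified view shows the large spanner's throat from (433,210) to (453,323). That puts its grip at (0.520, −0.275) and its yaw at 10.3°, in line with the network. I'm going down to it.

{"api": "jog_arm", "payload": {
  "steps": "0 0.0005 0.05 0 0 -0.003 1;0 0.0005 0.104 0 0 -0.003 1;0 0.0005 0.15 0 0 -0.003 1;0 0.0005 0.15 0 0 -0.003 1;0 0.0005 0.15 0 0 -0.003 1"
}}

```text
time: 11.42
position: [0.5223, -0.2757, 0.0575]
tool_rot: [179.9, -0.1, 10.3]
ft_force: [-0.6, 0.1, 0.8]
gripper_width: 0.0855
grasp_force: 0.0
```

Run:
```python
from h import *
to(.5201,-.2752,.023,10.3)
r=wrist(); im=ortho(r,.60,-.265,.013,.06,"o4",n=400)
```

```text
row [-0.0021 -0.0009  0.0345] [ 0.002 -0.002 -0.   ] t 11.43 q [-36.2  26.3  94.4   0.   59.1  43.5]
```

{"api": "jog_arm", "payload": {
  "steps": "-0.002 -0.001 0.02 0 0 0 1;-0.002 -0.001 0.0345 0 0 0 1;-0.002 -0.001 0.0345 0 0 0 1;-0.002 -0.001 0.0345 0 0 0 0;-0.002 -0.001 0.0345 0 0 0 0",
  "force": 80
}}

```text
time: 12.1
position: [0.5193, -0.2758, 0.0217]
tool_rot: [179.9, -0.1, 10.2]
ft_force: [0.4, -0.7, 0.2]
gripper_width: 0.0517
grasp_force: 0.0
```

{"api": "jog_arm", "payload": {
  "steps": "0 0 0 0 0 0 0;0 0 0 0 0 0 0;0 0 0 0 0 0 0;0 0 0 0 0 0 0"
}}

```text
time: 12.6
position: [0.5195, -0.2757, 0.0225]
tool_rot: [179.9, -0.1, 10.2]
ft_force: [-2.1, 1.9, 5.6]
gripper_width: 0.0195
grasp_force: 80.7
```

```bash
python3 t.py
```

```text
[0.317 0.257 0.012] [-2.1  1.9  5.6] 80.7 0.0195 [ 0.5195 -0.2757  0.0225] [ 1.7994e+02 -9.0000e-02  1.0190e+01] 12.6 [-5.600e-01 -4.015e+01 -2.081e+01 -1.700e-01 -6.300e-01  3.000e-02]
```

{"api": "jog_arm", "payload": {
  "steps": "0 0 -0.02 0 0 0 0;0 0 -0.06 0 0 0 0;0 0 -0.1 0 0 0 0;0 0 -0.13 0 0 0 0;0 0 -0.13 0 0 0 0"
}}

```text
time: 13.22
position: [0.5203, -0.2766, 0.1542]
tool_rot: [179.7, -0.3, 10.2]
ft_force: [-0.8, -0.4, -4.6]
gripper_width: 0.0199
grasp_force: 79.1
```

```bash
cat > j.py <<'E'
from h import *
# jaw in tool frame: depth points of the spanner head
wrist(); r=wrist(); D=r["depth"]; v,u=np.mgrid[:420,:560]
K=np.array([[r["fx"],0,r["cx"]],[0,r["fy"],r["cy"]],[0,0,1]])
n=cv2.undistortPoints(np.float32(np.c_[u.ravel(),v.ravel()]).reshape(-1,1,2),K,np.array(r["distortion"])).reshape(-1,2)
P=np.c_[n,np.ones(len(n))]*D.reshape(-1,1); M=np.array(r["mount"]); T=P.dot(M[:3,:3].T)+M[:3,3]
T=T[(D.ravel()>0)&(abs(T[:,2]-.0095)<.006)&(T[:,0]>.025)&(T[:,0]<.135)&(abs(T[:,1])<.05)]
A=np.c_[T[:,0],T[:,1],np.ones(len(T))]; c=np.linalg.lstsq(A,T[:,2],rcond=None)[0]
print("n",len(T),"top z=",np.round(c,4)); 
for x in np.arange(.03,.126,.006):
    s=T[abs(T[:,0]-x)<.0015][:,1]
    if len(s): s=np.sort(s);g=np.diff(s);k=g.argmax() if len(g) else 0; print(round(x,3),np.round([s[0],s[k],s[k+1] if len(s)>1 else 0,s[-1]],4))
print(tip("spanner_jaw"),r["pose"][0],r["pose"][2]["tool_rot"])
im=ortho(r,*(r["pose"][0][:2]+np.array([.06,.01])),r["pose"][0][2]-.0095,.08,"o5")
E
python3 j.py; python3 t.py
```

```text
n 17825 top z= [0.0081 0.0021 0.0099]
0.03 [-0.0107  0.0001  0.0006  0.0109]
0.036 [-0.0105  0.0001  0.0006  0.0112]
0.042 [-0.0104 -0.0003  0.0001  0.0111]
0.048 [-0.0108  0.0001  0.0005  0.0109]
0.054 [-0.0106  0.0001  0.0005  0.0108]
0.06 [-0.0109  0.0001  0.0005  0.0112]
0.066 [-0.0109  0.0001  0.0005  0.0109]
0.072 [-0.021  -0.021  -0.0205  0.021 ]
0.078 [-0.0278  0.0001  0.0005  0.0279]
0.084 [-0.0318 -0.0003  0.0001  0.0319]
0.09 [-0.0344 -0.0174  0.0175  0.0345]
0.096 [-0.0361 -0.0175  0.0175  0.0357]
0.102 [-0.0368 -0.0174  0.0174  0.0366]
0.108 [-0.037  -0.0175  0.0174  0.0362]
0.114 [-0.0356 -0.0175  0.0174  0.0354]
[] [ 0.51881372 -0.27558133  0.15169908] [ 1.79911542e+02 -7.40019059e-02  1.01867248e+01]
[-0.042  0.052 -0.018] [-0.1  0.3 -4. ] 79.1 0.0196 [ 0.5172 -0.2743  0.1488] [-1.7983e+02  1.6000e-01  1.0180e+01] 13.38 [-2.000e-02 -4.497e+01 -2.966e+01  4.000e-02 -1.200e-01  0.000e+00]
```

View pics/o5.png

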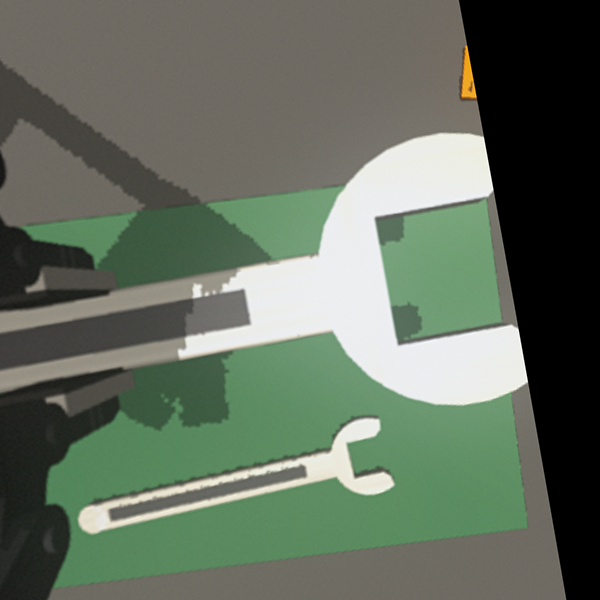

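The spanner sits square in the fingers. Its sides are symmetric at ±17.5 mm, the throat is about 84.6 mm ahead and the jaw about 105 mm ahead. I'm swinging it round to the approach side.

{"api": "jog_arm", "payload": {
  "steps": "0.03 -0.035 -0.03 0 0 -0.18 0;0.065 -0.075 -0.06 0 0 -0.36 0;0.1 -0.11 -0.06 0 0 -0.54 0;0.13 -0.145 -0.06 0 0 -0.72 0;0.156 -0.178 -0.06 0 0 -0.9 0"
}}

```text
time: 14.0
position: [0.6399, -0.0707, 0.2076]
tool_rot: [-179.7, 0.1, 62.1]
ft_force: [-0.1, -0.8, -5.5]
gripper_width: 0.0193
grasp_force: 79.3
```

{"api": "jog_arm", "payload": {
  "steps": "0 0 0 0 0 -0.18 0;0 0 0 0 0 -0.36 0;0 0 0 0 0 -0.54 0;0 0 0 0 0 -0.72 0;0 0 0 0 0 -0.9 0"
}}

```text
time: 14.62
position: [0.6391, -0.0722, 0.2073]
tool_rot: [-179.7, -0.2, 113.7]
ft_force: [0.1, -0.3, -3.8]
gripper_width: 0.0195
grasp_force: 79.3
```

{"api": "jog_arm", "payload": {
  "steps": "0 0 0 0 0 -0.18 0;0 0 0 0 0 -0.36 0;0 0 0 0 0 -0.52 0;0 0 0 0 0 -0.62 0;0 0 0 0 0 -0.62 0"
}}

```text
time: 15.25
position: [0.6393, -0.0722, 0.2078]
tool_rot: [-179.9, -0.3, 148.8]
ft_force: [0.3, 0.1, -4.6]
gripper_width: 0.0195
grasp_force: 79.3
```

```bash
python3 - <<'E'
from h import *
to(.6403,-.0717,.1265,148.8)
E
python3 t.py
```

```text
row [-0.001   0.0011  0.0813] [-0.001 -0.005 -0.001] t 15.25 q [-14.1  22.1  80.3   0.   77.9 -72.9]
[-0.015 -0.011 -0.003] [ 0.3  0.1 -4.6] 79.3 0.0195 [ 0.6393 -0.0722  0.2078] [-179.92   -0.27  148.77] 15.25 [-0.000e+00 -4.849e+01 -3.093e+01  1.000e-02  7.000e-02 -2.100e-01]
```

{"api": "jog_arm", "payload": {
  "steps": "0 0.001 0.03 0 0 0 0;0 0.001 0.06 0 0 0 0;0 0.001 0.081 0 0 0 0;0 0.001 0.081 0 0 0 0;0 0.001 0.081 0 0 0 0"
}}

```text
time: 15.88
position: [0.642, -0.0719, 0.1307]
tool_rot: [180.0, 0.1, 148.8]
ft_force: [0.4, -0.8, -3.3]
gripper_width: 0.0197
grasp_force: 79.2
```

Run:
```python
from h import *
P,R,s=pose(); r=wrist("w2"); p=r["pose"][0]; print(p,s["tool_rot"],tip("nut_center"),tip("spanner_jaw")); to(.6403,-.0717,.1265,148.8)
# rectified picture in TOOL axes: col=+x tool (jaw direction), row=+y tool, height of nut top
M=np.array(r["mount"]); K=np.array([[r["fx"],0,r["cx"]],[0,r["fy"],r["cy"]],[0,0,1]])
for z,nm in ((p[2]-.12,"o6"),):
    x=np.linspace(.06,.20,700); y=np.linspace(-.05,.05,500); X,Y=np.meshgrid(x,y)
    C=(np.c_[X.ravel(),Y.ravel(),np.full(X.size,z)]-M[:3,3]).dot(M[:3,:3])
    uv=cv2.projectPoints(C,np.zeros(3),np.zeros(3),K,np.array(r["distortion"]))[0].reshape(500,700,2).astype(np.float32)
    cv2.imwrite(f"pics/{nm}.png",cv2.cvtColor(cv2.remap(r["image"],uv[...,0],uv[...,1],cv2.INTER_CUBIC),cv2.COLOR_RGB2BGR))
```

```text
[ 0.64202131 -0.07192011  0.13070984] [1.79966921e+02 9.92840730e-02 1.48817590e+02] [] []
row [ 0.002  -0.0008  0.0052] [0.001 0.003 0.001] t 16.02 q [-14.1  26.6  83.7   0.   69.6 -72.9]
```

View pics/o6.png

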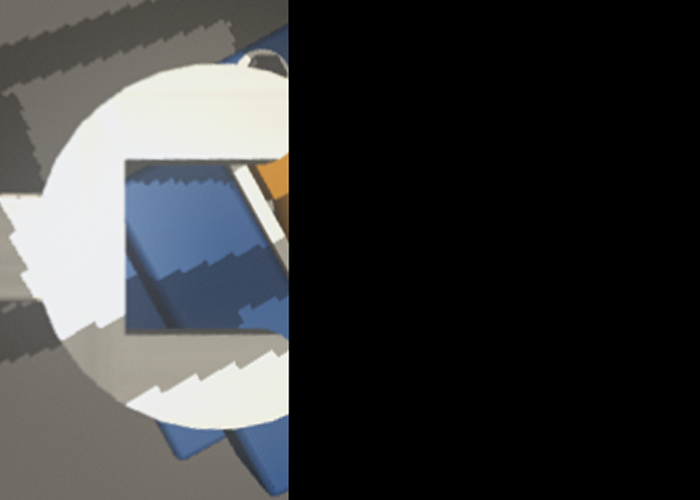

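{"api": "jog_arm", "payload": {
  "steps": "0 0 0 0 0 0 0;0 0 0 0 0 0 0;0 0 0 0 0 0 0"
}}

```text
time: 16.4
position: [0.6412, -0.0717, 0.1299]
tool_rot: [180.0, 0.0, 148.8]
ft_force: [0.8, 0.5, -4.1]
gripper_width: 0.0195
grasp_force: 79.2
```

Run:
```python
from h import *
to(.6404,-.0716,.1265,148.8)
```

```text
row [ 0.0007 -0.0003  0.0034] [0.    0.    0.001] t 16.4 q [-14.1  26.6  83.8   0.   69.6 -72.9]
```

{"api": "jog_arm", "payload": {
  "steps": "0.01 0 0.003 0 0 0 0;0.02 0 0.003 0 0 0 0;0.028 0 0.003 0 0 0 0;0.028 0 0.003 0 0 0 0;0.028 0 0.003 0 0 0 0"
}}

```text
time: 17.02
position: [0.6175, -0.0572, 0.1271]
tool_rot: [180.0, 0.1, 148.9]
ft_force: [0.0, 0.6, -3.5]
gripper_width: 0.0192
grasp_force: 79.3
```

```bash
python3 - <<'E'
from h import *
to(.5035+.105*.8554,.0113-.105*.518,.1265,148.8)
P,R,s=pose(); r=wrist("w3"); print(tip("nut_center"))
x=np.linspace(.06,.145,680);y=np.linspace(-.035,.035,560);X,Y=np.meshgrid(x,y);M=np.array(r["mount"]); K=np.array([[r["fx"],0,r["cx"]],[0,r["fy"],r["cy"]],[0,0,1]])
C=(np.c_[X.ravel(),Y.ravel(),np.full(X.size,P[2]-.12)]-M[:3,3]).dot(M[:3,:3])
uv=cv2.projectPoints(C,np.zeros(3),np.zeros(3),K,np.array(r["distortion"]))[0].reshape(560,680,2).astype(np.float32)
cv2.imwrite("pics/o7.png",cv2.cvtColor(cv2.remap(r["image"],uv[...,0],uv[...,1],cv2.INTER_CUBIC),cv2.COLOR_RGB2BGR))
E
python3 t.py
```

```text
row [ 0.0281 -0.0004  0.0006] [0.    0.001 0.001] t 17.02 q [-13.3  24.1  87.9  -0.   68.  -72.1]
[]
[-0.013 -0.086 -0.027] [-1.  -0.6 -4.7] 79.3 0.0196 [ 0.6176 -0.0574  0.1271] [1.7999e+02 4.0000e-02 1.4884e+02] 17.12 [ 8.000e-02 -4.713e+01 -2.805e+01  2.000e-02  6.000e-02 -0.000e+00]
```

View pics/o7.png

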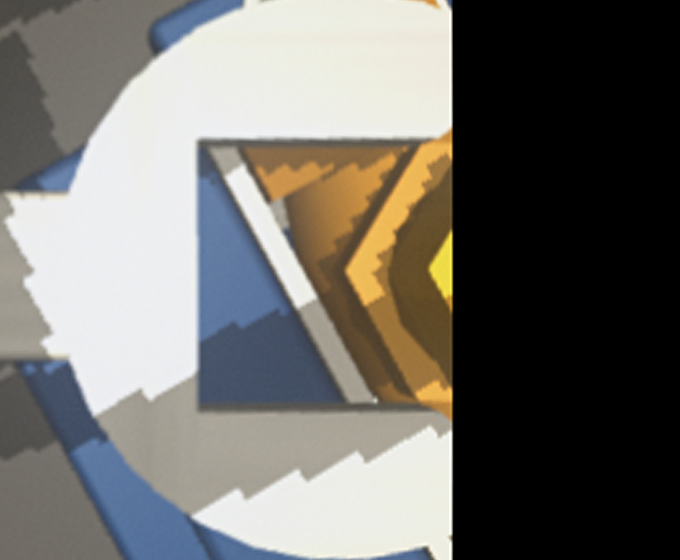

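The nut's leading corner is at (430,268), about 0.7 mm off the opening's centre line, which runs through about (275). I'll shift slightly to −y and slide in.

{"api": "jog_arm", "payload": {
  "steps": "0.005 -0.0006 0 0 0 0 0;0.011 -0.0006 0 0 0 0 0;0.017 -0.0006 0 0 0 0 0;0.022 -0.0006 0 0 0 0 0;0.022 -0.0006 0 0 0 0 0"
}}

```text
time: 17.75
position: [0.5976, -0.046, 0.1267]
tool_rot: [-180.0, -0.0, 148.9]
ft_force: [-0.3, -0.1, -4.1]
gripper_width: 0.0197
grasp_force: 79.3
```

```bash
python3 - <<'E'
from h import *
to(.5035+.105*.8554,.0113-.105*.518,.1265,148.8)
E
python3 t.py
```

```text
row [0.0052 0.0003 0.0002] [-0.    -0.     0.001] t 17.75 q [-12.7  21.9  91.    0.   67.1 -71.5]
[-0.064 -0.044 -0.011] [-0.3 -0.1 -4.1] 79.3 0.0197 [ 0.5976 -0.046   0.1267] [-1.7999e+02 -2.0000e-02  1.4886e+02] 17.75 [ 1.000e-01 -4.528e+01 -2.771e+01  4.000e-02  1.000e-01  1.000e-02]
```

No contact force, so it is sliding on freely. Pushing the last 5 mm home.

{"api": "jog_arm", "payload": {
  "steps": "0.003 0 0 0 0 0 0;0.005 0 0 0 0 0 0;0.005 0 0 0 0 0 0;0.005 0 0 0 0 0 0"
}}

```text
time: 18.25
position: [0.5939, -0.0438, 0.1268]
tool_rot: [180.0, 0.0, 148.8]
ft_force: [0.1, -0.1, -5.1]
gripper_width: 0.0194
grasp_force: 79.3
```

```bash
cat > n.py <<'E'
from h import *
def toolpic(name):
    P,R,s=pose(); r=wrist()
    x=np.linspace(.065,.135,560);y=np.linspace(-.035,.035,560);X,Y=np.meshgrid(x,y);M=np.array(r["mount"]); K=np.array([[r["fx"],0,r["cx"]],[0,r["fy"],r["cy"]],[0,0,1]])
    C=(np.c_[X.ravel(),Y.ravel(),np.full(X.size,P[2]-.12)]-M[:3,3]).dot(M[:3,:3])
    uv=cv2.projectPoints(C,np.zeros(3),np.zeros(3),K,np.array(r["distortion"]))[0].reshape(560,560,2).astype(np.float32)
    cv2.imwrite(f"pics/{name}.png",cv2.cvtColor(cv2.remap(r["image"],uv[...,0],uv[...,1],cv2.INTER_CUBIC),cv2.COLOR_RGB2BGR))
toolpic(sys.argv[1])
E
python3 t.py
python3 - <<'E'
from h import *
to(.5035+.105*.8554,.0113-.105*.518,.1265,148.8)
E
python3 n.py o8
```

```text
[-0.113 -0.048 -0.046] [ 0.1 -0.1 -5.1] 79.3 0.0194 [ 0.5939 -0.0438  0.1268] [1.8000e+02 1.0000e-02 1.4884e+02] 18.25 [ 3.000e-02 -4.476e+01 -2.773e+01  2.000e-02  7.000e-02 -0.000e+00]
row [0.0009 0.0003 0.0003] [0.    0.    0.001] t 18.25 q [-12.5  21.5  91.6  -0.   66.9 -71.4]
```

View pics/o8.png

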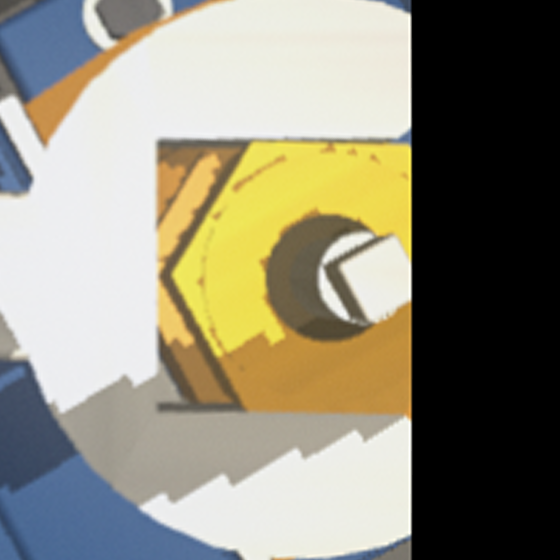

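The spanner is fitted: the corner sits near (165,275) just clear of the throat, and the flats lie against both sides. Now I'll turn about the nut's axis, measuring the nut's angle numerically from depth.

{"api": "jog_arm", "payload": {
  "steps": "0.0005 -0.0105 0 0 0 0.1 0;0.0021 -0.021 0 0 0 0.2 0;0.0047 -0.0312 0 0 0 0.3 0;0.0083 -0.0411 0 0 0 0.4 0;0.0129 -0.0506 0 0 0 0.5 0"
}}

```text
time: 18.92
position: [0.5574, -0.0791, 0.1271]
tool_rot: [179.8, -0.0, 120.1]
ft_force: [2.0, 3.8, -4.5]
gripper_width: 0.0194
grasp_force: 79.4
```

```bash
cat > a.py <<'E'
from h import *
def nutfit(xmax=.116):
    P,R,s=pose(); r=wrist(); D=r["depth"]; v,u=np.mgrid[:420,:560]
    K=np.array([[r["fx"],0,r["cx"]],[0,r["fy"],r["cy"]],[0,0,1]])
    n=cv2.undistortPoints(np.float32(np.c_[u.ravel(),v.ravel()]).reshape(-1,1,2),K,np.array(r["distortion"])).reshape(-1,2)
    M=np.array(r["mount"]); T=(np.c_[n,np.ones(len(n))]*D.reshape(-1,1)).dot(M[:3,:3].T)+M[:3,3]
    W=P+R.apply(T); c0=np.array([.5035,.0113]); d=W[:,:2]-c0
    near=(D.ravel()>0)&(np.hypot(*d.T)<.026)&(np.hypot(*d.T)>.0125)
    d=d[near]; z=W[near,2]; zt=np.median(z[(z>.1175)&(z<.125)&(np.hypot(*d.T)<.016)]); top=abs(z-zt)<.0014
    w=np.full(len(d),1.)
    def sc(q):
        a=np.radians(q[0]+60*np.arange(3)); e=d-q[1:]*1e-3
        ins=np.abs(e@np.c_[np.cos(a),np.sin(a)].T).max(1)
        return np.sum(1/(1+np.exp(-(ins-.017)/.0002*np.where(top,1,-1))))/len(d)
    best=min((( (lambda o:(o.fun,*o.x))(minimize(sc,[a0,0,0],method="Nelder-Mead",options=dict(initial_simplex=[[a0,0,0],[a0+5,0,0],[a0,1,0],[a0,0,1]])))) for a0 in range(0,60,6)))
    print("nut normal mod60 %.2f centre off mm %.2f %.2f  err %.3f ztop %.4f n %d/%d"%(best[1]%60,best[2],best[3],best[0],zt,top.sum(),len(d)),"tool yaw-90 mod60 %.2f"%((s["tool_rot"][2]-90)%60),"yaw %.2f"%s["tool_rot"][2])
from scipy.optimize import minimize
nutfit()
E
python3 t.py; python3 a.py
```

```text
[ 0.718 -0.449  0.648] [ 2.   3.8 -4.5] 79.4 0.0194 [ 0.5574 -0.0791  0.1271] [ 1.7981e+02 -4.0000e-02  1.2012e+02] 18.93 [ -3.01 -41.12 -27.19  -1.17   0.4    0.06]
nut normal mod60 41.60 centre off mm -0.80 0.12  err 0.056 ztop 0.1201 n 2735/7973 tool yaw-90 mod60 30.12 yaw 120.12
```

{"api": "jog_arm", "payload": {
  "steps": "0.0005 -0.0105 0 0 0 0.1 0;0.0021 -0.021 0 0 0 0.2 0;0.0047 -0.0312 0 0 0 0.3 0;0.0083 -0.0411 0 0 0 0.4 0;0.0129 -0.0506 0 0 0 0.5 0"
}}

```text
time: 19.6
position: [0.5078, -0.0941, 0.1274]
tool_rot: [179.8, -0.0, 91.5]
ft_force: [4.3, 4.1, -5.0]
gripper_width: 0.0191
grasp_force: 79.4
```

```bash
python3 t.py; python3 a.py;python3 - <<'E'
from h import *
P,R,s=pose(); print("nut in tool",R.inv().apply(np.array([.5035,.0113,.11])-P))
E
```

```text
[ 0.445 -0.712  0.716] [ 4.3  4.1 -5. ] 79.4 0.0191 [ 0.5078 -0.0941  0.1274] [ 1.7978e+02 -2.0000e-02  9.1540e+01] 19.6 [ -2.6  -36.45 -26.12  -0.9    0.79   0.08]
nut normal mod60 13.37 centre off mm -0.53 0.24  err 0.055 ztop 0.1202 n 2736/7859 tool yaw-90 mod60 1.54 yaw 91.54
nut in tool [ 0.10547773 -0.0005127   0.01720116]
```

{"api": "jog_arm", "payload": {
  "steps": "0.0005 -0.0105 0 0 0 0.1 0;0.0021 -0.021 0 0 0 0.2 0;0.0047 -0.0312 0 0 0 0.3 0;0.0083 -0.0411 0 0 0 0.4 0;0.0129 -0.0506 0 0 0 0.5 0"
}}

```text
time: 20.27
position: [0.4571, -0.0835, 0.1276]
tool_rot: [179.7, -0.0, 63.0]
ft_force: [5.5, 0.6, -6.5]
gripper_width: 0.0197
grasp_force: 79.4
```

```bash
python3 t.py; python3 a.py;python3 - <<'E'
from h import *
P,R,s=pose(); print("nut in tool",R.inv().apply(np.array([.5035,.0113,.11])-P))
r=wrist()
# spanner angle in tool frame from throat/side edges
D=r["depth"]; v,u=np.mgrid[:420,:560]; K=np.array([[r["fx"],0,r["cx"]],[0,r["fy"],r["cy"]],[0,0,1]])
n=cv2.undistortPoints(np.float32(np.c_[u.ravel(),v.ravel()]).reshape(-1,1,2),K,np.array(r["distortion"])).reshape(-1,2)
M=np.array(r["mount"]); T=(np.c_[n,np.ones(len(n))]*D.reshape(-1,1)).dot(M[:3,:3].T)+M[:3,3]
T=T[(D.ravel()>0)&(abs(T[:,2]-.0103)<.002)&(T[:,0]>.03)&(T[:,0]<.064)&(abs(T[:,1])<.03)]
b=[(x,*np.percentile(T[abs(T[:,0]-x)<.001][:,1],[1,99])) for x in np.arange(.032,.064,.003)]; b=np.array(b)
print("handle slope deg",np.degrees(np.arctan(np.polyfit(b[:,0],b[:,1:].mean(1),1)[0])),b[0],b[-1])
E
```

```text
[ 0.063 -0.677  0.77 ] [ 5.5  0.6 -6.5] 79.4 0.0197 [ 0.4571 -0.0835  0.1276] [ 1.7974e+02 -2.0000e-02  6.2960e+01] 20.27 [ -1.75 -31.26 -25.29  -0.27   1.06   0.09]
nut normal mod60 44.88 centre off mm -0.16 0.15  err 0.054 ztop 0.1201 n 2750/7795 tool yaw-90 mod60 32.96 yaw 62.96
nut in tool [ 0.10551095 -0.00066927  0.01735279]
handle slope deg -0.27067407022917633 [ 0.032      -0.01084893  0.01038968] [ 0.062      -0.01105539  0.01003692]
```

{"api": "jog_arm", "payload": {
  "steps": "0.0003 -0.0084 0 0 0 0.08 0;0.0014 -0.0168 0 0 0 0.16 0;0.0032 -0.0257 0 0 0 0.246 0;0.0032 -0.0257 0 0 0 0.246 0"
}}

```text
time: 20.88
position: [0.4351, -0.0691, 0.1274]
tool_rot: [179.8, -0.0, 49.0]
ft_force: [3.2, 1.3, -5.2]
gripper_width: 0.0196
grasp_force: 79.3
```

```bash
python3 t.py; python3 a.py
```

```text
[-0.114 -0.47   0.425] [ 3.2  1.3 -5.2] 79.3 0.0196 [ 0.4351 -0.0691  0.1274] [ 1.7985e+02 -3.0000e-02  4.9030e+01] 20.88 [ -0.43 -29.52 -24.47   0.04   0.93   0.6 ]
nut normal mod60 30.27 centre off mm -0.07 0.03  err 0.056 ztop 0.1201 n 2759/7809 tool yaw-90 mod60 19.03 yaw 49.03
```

The nut has now turned about 88.5° past where it stood finger-tight. I'm easing the spanner back through its play, then drawing it off.

{"api": "jog_arm", "payload": {
  "steps": "0.0005 0.0092 0 0 0 -0.0875 0;0.0016 0.0183 0 0 0 -0.175 0;0.0016 0.0183 0 0 0 -0.175 0;0.0016 0.0183 0 0 0 -0.175 0"
}}

```text
time: 21.42
position: [0.4488, -0.0791, 0.1267]
tool_rot: [-180.0, -0.0, 58.8]
ft_force: [2.6, 2.1, -3.2]
gripper_width: 0.0191
grasp_force: 79.3
```

```bash
python3 t.py; python3 a.py
python3 - <<'E'
from h import *
P,R,s=pose(); print("nut in tool",R.inv().apply(np.array([.5035,.0113,.11])-P))
E
```

```text
[ 0.427 -0.433 -0.067] [ 2.6  2.1 -3.2] 79.3 0.0191 [ 0.4488 -0.0791  0.1267] [-1.7997e+02 -5.0000e-02  5.8770e+01] 21.43 [ -1.51 -30.77 -25.61  -0.96   0.45  -0.05]
nut normal mod60 38.48 centre off mm -0.14 0.13  err 0.055 ztop 0.1201 n 2785/7883 tool yaw-90 mod60 28.77 yaw 58.77
nut in tool [ 1.05615862e-01 -1.02790957e-04  1.68010412e-02]
```

```bash
cat > m.py <<'E'
from h import *
P,R,s=pose(); r=wrist(); D=r["depth"]; v,u=np.mgrid[:420,:560]
K=np.array([[r["fx"],0,r["cx"]],[0,r["fy"],r["cy"]],[0,0,1]])
n=cv2.undistortPoints(np.float32(np.c_[u.ravel(),v.ravel()]).reshape(-1,1,2),K,np.array(r["distortion"])).reshape(-1,2)
M=np.array(r["mount"]); T=(np.c_[n,np.ones(len(n))]*D.reshape(-1,1)).dot(M[:3,:3].T)+M[:3,3]
W=P+R.apply(T); ok=D.ravel()>0; g=.001
for y in np.arange(-.026,.027,.0015):
    line=""
    for x in np.arange(.078,.136,.001):
        k=ok&(abs(T[:,0]-x)<.0006)&(abs(T[:,1]-y)<.0008)&(W[:,2]>.05)
        line+=" " if not k.any() else ("." if (z:=np.median(W[k,2]))<.112 else "s" if z<.1184 else "N" if z<.122 else "|")
    print(line)
E
python3 m.py
```

```text
sssssssssssssssssssssssssssssssssssssssss                  
ssssssssssssssssssssssssssssssssssssssss           ...     
ssssssssssssssssssssssssssssssssssssssss         .....     
ssssssssssssssssssssssssssssssssssssssss          ...      
ssssssssssssssssssssssssssssssssssssssss          ...      
ssssssssssssssssssssssssssssssssNNssssss           ..      
ssssssss.s..........ssssNNNNNNNNNNNNsss                    
sssssss    .....NNNNNNNNNNNNNNNNNNNNNN                     
sssssss   .....NNNNNNNNNNNNNNNNNNNNNNNN                    
sssssss  .....sNNNNNNNNNNNNNNNNNNNNNNNN                    
sssssss  .....NNNNNNNNNNNNNNNNNNNNNNNNN                    
sssssss  ....sNNNNNNNNNNNNNNNNNNNNNNNNN                    
sssssss  ...sNNNNNNNNNNNNNNNNNNNNNNNNNN                    
sssssss  ...NNNNNNNNNNNNNNNNNNNNNNNNNNN                    
sssssss  ..sNNNNNNNNNNNNN|||| N  NNNNNN                    
sssssss  ..NNNNNNNNNNNN|||||||      NNN                    
sssssss  .sNNNNNNNNNNN|||||||||      NN                    
sssssss ..NNNNNNNNNNNN||||||||||                           
sssssss sNNNNNNNNNNN
[... 359 characters left out ...]
NNNNNNNNNNNNNNNNNNNN                    
sssssss  ......sNNNNNNNNNNNNNNNNNNNNNNN                    
sssssss   .......NNNNNNNNNNNNNNNNNNNNNN                    
sssssss   ........NNNNNNNNNNNNNNNNNNNNN                    
sssssss   .........sNNNNNNNNNNNNNNNNN                      
sssssssssssssss.ss.ssNNNNNssssssssssssss                   
ssssssssssssssssssssssssssssssssssssssss                   
ssssssssssssssssssssssssssssssssssssssss                   
sssssssssssssssssssssssssssssssssssssssss              ....
sssssssssssssssssssssssssssssssssssssssss           .......
ssssssssssssssssssssssssssssssssssssssss               ....
sssssssssssssssssssssssssssssssssssssssss                 .
```

{"api": "jog_arm", "payload": {
  "steps": "0.0001 0.0055 0 0 0 -0.052 0;0.0001 0.0055 0 0 0 -0.052 0;0.0001 0.0055 0 0 0 -0.052 0"
}}

```text
time: 21.9
position: [0.4536, -0.0818, 0.1268]
tool_rot: [-180.0, -0.0, 61.8]
ft_force: [3.4, 3.9, -4.6]
gripper_width: 0.0195
grasp_force: 79.3
```

```bash
python3 t.py; python3 a.py
```

```text
[ 0.613 -0.517 -0.06 ] [ 3.4  3.9 -4.6] 79.3 0.0195 [ 0.4536 -0.0818  0.1268] [-1.800e+02 -4.000e-02  6.175e+01] 21.9 [ -2.03 -31.42 -25.6   -1.33   0.48  -0.06]
nut normal mod60 41.46 centre off mm -0.11 0.13  err 0.057 ztop 0.1201 n 2754/7868 tool yaw-90 mod60 31.75 yaw 61.75
```

The nut followed the spanner back: it wedges in the jaws, and reversing takes almost no torque. I'll bring it back to the mark, unload only slightly, and pull straight off along the handle.

{"api": "jog_arm", "payload": {
  "steps": "0.0003 -0.0084 0 0 0 0.08 0;0.0014 -0.0168 0 0 0 0.16 0;0.0027 -0.0236 0 0 0 0.226 0;0.0027 -0.0236 0 0 0 0.226 0;0.0027 -0.0236 0 0 0 0.226 0"
}}

```text
time: 22.58
position: [0.4348, -0.069, 0.1273]
tool_rot: [179.8, -0.0, 48.9]
ft_force: [4.7, 3.0, -5.2]
gripper_width: 0.0192
grasp_force: 79.3
```

```bash
python3 t.py; python3 a.py
```

```text
[ 0.327 -0.679  0.394] [ 4.7  3.  -5.2] 79.3 0.0192 [ 0.4348 -0.069   0.1273] [ 1.7984e+02 -3.0000e-02  4.8910e+01] 22.57 [ -1.81 -29.41 -24.65  -0.83   1.01   0.4 ]
nut normal mod60 29.88 centre off mm -0.06 0.03  err 0.056 ztop 0.1201 n 2763/7820 tool yaw-90 mod60 18.91 yaw 48.91
```

{"api": "jog_arm", "payload": {
  "steps": "0 0.0018 0 0 0 -0.017 0;0 0.0018 0 0 0 -0.017 0;0 0.0018 0 0 0 -0.017 0"
}}

```text
time: 23.0
position: [0.4359, -0.0699, 0.127]
tool_rot: [179.9, -0.0, 49.8]
ft_force: [4.4, 3.0, -5.6]
gripper_width: 0.0194
grasp_force: 79.3
```

```bash
python3 t.py; python3 a.py;python3 - <<'E'
from h import *
P,R,s=pose(); print("nut in tool",R.inv().apply(np.array([.5035,.0113,.11])-P))
E
```

```text
[ 0.54  -0.589  0.239] [ 4.4  3.  -5.6] 79.3 0.0194 [ 0.4359 -0.0699  0.127 ] [ 1.7991e+02 -3.0000e-02  4.9840e+01] 23.0 [ -1.92 -29.47 -25.    -1.05   0.8    0.21]
nut normal mod60 30.47 centre off mm -0.07 0.06  err 0.053 ztop 0.1201 n 2764/7817 tool yaw-90 mod60 19.84 yaw 49.84
nut in tool [ 0.10565651 -0.00071455  0.01712499]
```

{"api": "jog_arm", "payload": {
  "steps": "-0.001 0.0015 0 0 0 -0.014 0;-0.004 0.0015 0 0 0 -0.014 0;-0.008 0.0015 0 0 0 -0.014 0;-0.008 0.0015 0 0 0 -0.014 0"
}}

```text
time: 23.55
position: [0.4345, -0.0743, 0.1277]
tool_rot: [179.8, -0.6, 50.6]
ft_force: [12.4, 14.7, -6.4]
gripper_width: 0.0193
grasp_force: 79.1
```

```bash
python3 t.py; python3 a.py
```

```text
[ 2.138 -1.88   0.32 ] [12.4 14.7 -6.4] 79.1 0.0193 [ 0.4345 -0.0743  0.1277] [179.83  -0.56  50.56] 23.55 [ -7.46 -29.45 -23.55  -4.43   1.8    0.31]
nut normal mod60 30.29 centre off mm 0.12 0.32  err 0.065 ztop 0.1201 n 2399/7301 tool yaw-90 mod60 20.56 yaw 50.56
```

```bash
python3 m.py | sed -n '1~2p'
```

```text
sssssssssssssssssssssssssssssssssssssssss           ..     
sssssssssssssssssssssssssssssssssssssssss                  
ssssssssssssssssssssssssssssssssssssssss                   
sssssss    ..........NNNNNNNNNNNNNNNNNNN                   
sssssss    ........NNNNNNNNNNNNNNNNNNNNN                   
sssssss  .........NNNNNNNNNNNNNNNNNNNNN                    
sssssss  ........NNNNNNNNNNNNNNNNNNNNNNN                   
sssssss   .....sNNNNNNNNNNNN|||||                          
sssssss   ....sNNNNNNNNNNN|||||||                          
sssssss   ...sNNNNNNNNNNNNN|||||                           
sssssss   ....sNNNNNNNNNNNNNNN||NNNNNNNN                   
sssssss   .......NNNNNNNNNNNNNNNNNNNNNN                    
sssssss   .........sNNNNNNNNNNNNNNNNNNNN                   
sssssss   ............NNNNNNNNNNNNNNNNNN                   
ssssssss................sNNNNNNNNssssss                    
sssssssssssssssssssssssssssssssssssssssss                  
sssssssssssssssssssssssssssssssssssssssss             .....
sssssssssssssssssssssssssssssssssssssssss                ..
```

The spanner is sliding off by about 4 mm, with the nut steady at 30.3° and no slip in the fingers. Pulling on.

{"api": "jog_arm", "payload": {
  "steps": "-0.004 0 0 0 0 0 0;-0.008 0 0 0 0 0 0;-0.012 0 0 0 0 0 0;-0.012 0 0 0 0 0 0"
}}

```text
time: 24.15
position: [0.4227, -0.0866, 0.1264]
tool_rot: [-179.9, 0.1, 50.6]
ft_force: [0.1, 0.5, -4.8]
gripper_width: 0.0193
grasp_force: 79.3
```

```bash
python3 t.py; python3 a.py
```

```text
[ 0.039  0.025 -0.029] [ 0.1  0.5 -4.8] 79.3 0.0193 [ 0.4227 -0.0866  0.1264] [-1.7991e+02  7.0000e-02  5.0590e+01] 24.15 [-9.000e-02 -2.882e+01 -2.638e+01  1.000e-02  1.000e-02 -2.000e-02]
nut normal mod60 34.75 centre off mm 0.40 1.13  err 0.098 ztop 0.1202 n 1109/5818 tool yaw-90 mod60 20.59 yaw 50.59
```

{"api": "jog_arm", "payload": {
  "steps": "-0.015 0 0 0 0 0 0;-0.03 0 0 0 0 0 0;-0.03 0 -0.05 0 0 0 0;-0.03 0.03 -0.1 0 0 0 0;-0.02 0.075 -0.1 0 0 0 0"
}}

```text
time: 24.82
position: [0.4717, -0.1521, 0.2325]
tool_rot: [179.3, -0.1, 50.6]
ft_force: [1.3, -1.0, -3.5]
gripper_width: 0.0192
grasp_force: 80.2
```

{"api": "jog_arm", "payload": {
  "steps": "0.02 0 0 0 0 0 0;0.025 0 0 0 0 0 0;0.025 0 0 0 0 0 0;0.025 0 0 0 0 0 0"
}}

```text
time: 25.32
position: [0.484, -0.1301, 0.2265]
tool_rot: [-180.0, 0.0, 50.6]
ft_force: [0.3, -0.0, -4.4]
gripper_width: 0.0196
grasp_force: 80.3
```

```bash
python3 t.py; python3 a.py
python3 - <<'E'
from h import *
r=read_camera("top");print(tip("mat","top"),tip("small_spanner","top"));to(.5201,-.2752,.15,10.3)
E
```

```text
[-0.105 -0.02  -0.038] [ 0.3 -0.  -4.4] 80.3 0.0196 [ 0.484  -0.1301  0.2265] [-1.7996e+02  4.0000e-02  5.0630e+01] 25.32 [ 6.000e-02 -3.362e+01 -3.043e+01  6.000e-02 -1.000e-02 -0.000e+00]
nut normal mod60 30.35 centre off mm -0.71 0.80  err 0.102 ztop 0.1202 n 851/1439 tool yaw-90 mod60 20.63 yaw 50.63
[([0.5212, -0.3146, -0.0016], 0.96)] [([0.5303, -0.3679, 0.0021], 0.75)]
row [-0.0897  0.1195  0.0768] [0.    0.    0.704] t 25.52 q [-24.9   4.1 100.   -0.   75.9  14.5]
```

The nut stays at 30.35°, so about 88.5° beyond finger-tight as released and about 90° from where it first bore. Now I'll lay the spanner back on the mat.

{"api": "jog_arm", "payload": {
  "steps": "-0.022 0.03 0 0 0 0.18 0;-0.045 0.06 0.02 0 0 0.36 0;-0.067 0.09 0.05 0 0 0.54 0;-0.09 0.12 0.077 0 0 0.704 0;-0.09 0.12 0.077 0 0 0.704 0"
}}

```text
time: 26.15
position: [0.519, -0.2772, 0.1465]
tool_rot: [-179.8, 0.2, 10.1]
ft_force: [-0.4, 0.4, -4.7]
gripper_width: 0.0198
grasp_force: 80.4
```

{"api": "jog_arm", "payload": {
  "steps": "0 0 0.04 0 0 0 0;0 0 0.08 0 0 0 0;0 0 0.1 0 0 0 0;0 0 0.11 0 0 0 0;0 0 0.11 0 0 0 0"
}}

```text
time: 26.78
position: [0.5211, -0.2757, 0.0403]
tool_rot: [180.0, -0.0, 10.3]
ft_force: [-0.4, 0.1, -3.2]
gripper_width: 0.0191
grasp_force: 80.4
```

```bash
python3 t.py
python3 - <<'E'
from h import *
to(.5201,-.2752,.0225,10.3)
E
```

```text
[0.02  0.039 0.003] [-0.4  0.1 -3.2] 80.4 0.0191 [ 0.5211 -0.2757  0.0403] [ 1.7997e+02 -3.0000e-02  1.0330e+01] 26.77 [-3.000e-02 -4.534e+01 -2.409e+01  4.000e-02 -9.000e-02 -0.000e+00]
row [-0.0009 -0.0007  0.0178] [ 0.    -0.     0.001] t 26.77 q [-36.3  27.8  94.7   0.   57.4  43.4]
```

{"api": "jog_arm", "payload": {
  "steps": "-0.001 -0.0007 0.008 0 0 0 0;-0.001 -0.0007 0.014 0 0 0 0;-0.001 -0.0007 0.0172 0 0 0 0;-0.001 -0.0007 0.0172 0 0 0 0;-0.001 -0.0007 0.0172 0 0 0 0"
}}

```text
time: 27.4
position: [0.5197, -0.2752, 0.0227]
tool_rot: [180.0, -0.0, 10.3]
ft_force: [-0.3, -0.1, -4.4]
gripper_width: 0.0198
grasp_force: 80.5
```

```bash
python3 t.py
```

```text
[ 0.001 -0.043  0.035] [-0.3 -0.1 -4.4] 80.5 0.0198 [ 0.5197 -0.2752  0.0227] [ 1.7998e+02 -2.0000e-02  1.0300e+01] 27.4 [-1.000e-02 -4.606e+01 -2.352e+01  2.000e-02 -2.000e-02  1.000e-02]
```

{"api": "jog_arm", "payload": {
  "steps": "0 0 0.001 0 0 0 0;0 0 0.001 0 0 0 0;0 0 0.001 0 0 0 0"
}}

```text
time: 27.78
position: [0.5197, -0.2753, 0.0225]
tool_rot: [180.0, -0.0, 10.3]
ft_force: [-3.5, 2.0, 5.7]
gripper_width: 0.0195
grasp_force: 82.5
```

{"api": "jog_arm", "payload": {
  "steps": "0 0 0 0 0 0 0.5;0 0 0 0 0 0 1;0 0 0 0 0 0 1;0 0 0 0 0 0 1;0 0 0 0 0 0 1"
}}

```text
time: 28.4
position: [0.5196, -0.2751, 0.0215]
tool_rot: [180.0, -0.0, 10.3]
ft_force: [0.2, 0.1, 0.2]
gripper_width: 0.0854
grasp_force: 0.0
```

{"api": "jog_arm", "payload": {
  "steps": "0 0 -0.05 0 0 0 1;0 0 -0.1 0 0 0 1;0 0 -0.16 0 0 0 1;0 0 -0.18 0 0 0 1;0 0 -0.18 0 0 0 1"
}}

```text
time: 29.02
position: [0.5208, -0.276, 0.2042]
tool_rot: [179.8, -0.2, 10.3]
ft_force: [-0.3, -0.4, 0.2]
gripper_width: 0.0854
grasp_force: 0.0
```

```bash
python3 t.py
python3 - <<'E'
from h import *
r=wrist(); r=wrist(); print(tip("spanner_grip"),tip("spanner_jaw"))
r=read_camera("top"); print(tip("spanner_grip","top"),tip("spanner_jaw","top"),tip("small_spanner","top"))
to(.495,-.03,.26,25.3)
E
```

```text
[0.027 0.006 0.018] [-0.3 -0.4  0.2] 0.0 0.0854 [ 0.5208 -0.276   0.2042] [179.76  -0.22  10.3 ] 29.02 [  0.06 -41.48 -29.06   0.     0.06  -0.  ]
[([0.5207, -0.2738, 0.0067], 0.77)] []
[] [([0.621, -0.2556, 0.0084], 0.47)] []
row [ 0.0201 -0.2451 -0.0595] [-0.002  0.002 -0.262] t 29.43 q [-36.3  15.9  89.5  -0.   74.8  43.4]
```

The spanner lies on the mat where it was. I have time in hand, so I'll take one unobstructed check of the nut's angle.

{"api": "jog_arm", "payload": {
  "steps": "0 -0.05 -0.03 0 0 -0.1 1;0 -0.1 -0.06 0 0 -0.2 1;0 -0.16 -0.06 0 0 -0.262 1;0.005 -0.22 -0.06 0 0 -0.262 1;0.01 -0.255 -0.06 0 0 -0.262 1"
}}

```text
time: 30.05
position: [0.4829, -0.0199, 0.2613]
tool_rot: [-180.0, 0.0, 25.4]
ft_force: [-0.2, 0.0, 0.1]
gripper_width: 0.0849
grasp_force: 0.0
```

{"api": "jog_arm", "payload": {
  "steps": "0 0 0 0 0 0 1;0 0 0 0 0 0 1;0 0 0 0 0 0 1"
}}

```text
time: 30.42
position: [0.4839, -0.0235, 0.2614]
tool_rot: [180.0, 0.0, 25.2]
ft_force: [0.4, 0.8, -0.1]
gripper_width: 0.0854
grasp_force: 0.0
```

```bash
python3 t.py; python3 a.py; sed -i 's/np.arange(.078,.136,.001)/CX+np.arange(-.028,.028,.001)/;s/in np.arange(-.026,.027,.0015)/in CY+np.arange(-.026,.027,.0018)/;s/^W=.*/&\nCX,CY=R.inv().apply(np.array([.5035,.0113,.12])-P)[:2];g=0/' m.py; python3 m.py
```

```text
[ 0.005 -0.045  0.021] [ 0.4  0.8 -0.1] 0.0 0.0854 [ 0.4839 -0.0235  0.2614] [1.800e+02 2.000e-02 2.522e+01] 30.43 [ 3.100e-01 -2.945e+01 -2.918e+01  2.000e-02  1.000e-02 -0.000e+00]
nut normal mod60 34.78 centre off mm 1.72 5.09  err 0.060 ztop 0.1202 n 603/8984 tool yaw-90 mod60 55.22 yaw 25.22
 ..|||||||.          ...................................
..||||||||              ................................
.||||||||                   ............................
|||||||||                      ..   ....................
|||||||||||||            NNN    ........................
||||||||||||||        NNNNNNNNNN   .....................
||||||||||||||      NNNNNNNNNNNNNNN     ................
 |    ||||||||   NNNNNNNNNNNNNNNNNNNNNN   ............. 
       |||||||NNNNNNNNNNNNNNNNNNNNNNNNNNNNN...........  
       |||||||NNNNNNNNNNNNNNNNNNNNNNNNNNNNN...........  
    |  |||||||NNNNNNNNNNNNNNNNNNNNNNNNNNNNN........... .
    ||||||||||NNNNNNNNNNNNNNNNNNNNNNNNNNNNNs......... ..
        |||||||NNNNNN     ||||NNNNNNNNNNNNNN............
         |||||NNNNNN     |||||||NNNNNNNNNNNN............
    
[... 207 characters left out ...]
NNNNN...........
    ||||   ||||||NNNNNNN|NNNNNNNNNNNNNNNNNNNs...........
    |||||  NN||||NNNNNNNNNNNNNNNNNNNNNNNNNNNN...........
    |||||  NN||||NNNNNNNNNNNNNNNNNNNNNNNNN..............
  ..|||||  NN||||NNNNNNNNNNNNNNNNNNNNNNN................
  ..||||.    ||||NNNNNNNNNNNNNNNNNNNN...................
. ..|||||..   ||..NNNNNNNNNNNNNNNNN.....................
 ...|||||...   .....   NNNNNNNNNs.......................
....||||.....  ........   NNNN..........................
....|||||...............................................
....||||................................................
....||||................................................
....|||||...........................  ..................
```

```bash
sed -i 's/^    near=.*/&\n    near\&=(W[:,2]<.1225)/; s/range(0,60,6)/(24,30,36)/; s/c0=np.array(\[.5035,.0113\])/c0=W[(abs(W[:,2]-.12)<.0015)\&(np.hypot(W[:,0]-.5035,W[:,1]-.0113)<.022)][:,:2]; c0=(c0.max(0)+c0.min(0))\/2/' a.py; python3 a.py
```

```text
nut normal mod60 31.09 centre off mm -0.77 -0.06  err 0.067 ztop 0.1202 n 610/1485 tool yaw-90 mod60 55.21 yaw 25.21
```

```bash
python3 -c "
from rig import close_job
print(close_job())"
```

```text
the job is handed in; nothing more can be done
None
```

The job is handed in at about 30 s: the gland nut was run down finger-tight by hand, then given about 88–90° more with the spanner (the bearing point is known only to a few degrees; while easing the spanner, the nut came back about 11° and I re-tightened it), and the spanner lies back flat on the mat, released.

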